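# Check a dowel in the go / no-go gauge

## Robot

A 7-joint arm with a two-finger parallel gripper is mounted at the origin on the work surface. World frame = base frame: x ahead of the robot, y to its left, z up, the work surface at z = 0. Lengths are in m, angles in rad, forces in N, time in s.
With the tool pointing down it reaches from about 0.4 to 0.85 m from the base axis. Payload 10.4 kg.
Tool frame: the origin (TCP) lies on the centre line of the jaws, within the pads' length; the fingertips stand 11 mm ahead of it and the grasp point (between the pads) lies 8 mm behind it (arm.finger_overhang is the distance from the TCP to the fingertips, in m); z points along the fingers, y is the line along which they close (so a half turn about z gives the same grasp; the last joint's range is limited). The gripper opens to 87 mm and grips with 3 to 60 N. Pads are 19 mm wide; open, the fingers measure 117 mm over their backs; the gripper's body (75 mm by 190 mm) begins 51 mm behind the grasp point.
Start: joints at [1.296, 0.332, -0.065, 1.46, 0.022, 1.35, -0.088], TCP at [0.156, -0.605, 0.234] pointing down, gripper open.
Joint ranges: [-2.6, 2.6], [-0.5, 2.12], [-1.47, 1.34], [0.16, 2.42], [-1.27, 4.41], [0.06, 2.06], [-2.6, 2.6]. Speed limits (rad/s): [2.22, 2.22, 2.79, 2.79, 3.14, 3.14, 3.14].

## Interface

Orientations are given as [roll, pitch, yaw] about the fixed x, y, z axes, in that order (R = Rz(yaw) Ry(pitch) Rx(roll)).
In Python, from cell import arm gives the robot as it stands.
- The arm moves only by the tool arm_command, never from a script. Its argument "deltas" is a list of rows, each an object with "slide": the shift along the world's x, y, z as a fraction of full scale, a list of three; "turn": the turn, a rotation vector about the world's x, y, z as a fraction of full scale, a list of three; "claw": the closure, from 0 (fully open) to 1 (shut). A call has 1 to 12 rows; each row is the pose to reach, as a shift and turn from the pose commanded when the call began; what a row does not reach only later rows make up. Full scale, the value 1, is 0.08 m for a shift and pi/2 rad for a turn. A row lasts 1/12 s, in which the tool goes at most 41.7 mm and 7.16 degrees, less where a joint would pass 70% of its speed; a pose out of reach is approached as far as the arm can. A call with a number of a shift or a turn outside -1 to 1 is refused whole. A call with a gripper value outside its range is refused whole. The fingers move at their own pace and stop on an object; the grip force is fixed at half the most. Time passes only in rows, so rows that repeat a pose let the fingers close. It gives the time, the measured TCP pose, the force, the opening and the grip force at its end, in the units of the state.
- arm.observe(): the state, without advancing time (a new reading comes with each control period).
- arm.capture(name): name is "scene" or "top" or "wrist"; returns a dict with "img" (384x512x3 uint8, red, green, blue), "mtx" (3x3 intrinsics, pixels), "extrinsics" (4x4, takes a point from world to camera coordinates). Camera axes: x right, y down, z forward; pixel columns grow to the right and rows downward; lengths in m; the calibration is good to about 2 mm. A picture is of the moment at which its call begins. There is no depth.
- arm.sign_off(): hands the job in; it is judged then, once.
The state is a dict: "t": time; "qpos": joint angles; "joint_vel": joint speeds; "effort": joint torques, N m; "tool_pos": TCP position; "tool_rot": TCP orientation; "wrist_force": force on the tool from outside, world axes, zero at the start; "moment": the same for the moment, N m; "width": opening from 0.0 (shut) to 1.0 (fully open); "gripper_force": force on a finger pad.
Only numpy, scipy, OpenCV 4.12 (cv2) and the standard library are available. Lean on these libraries where they do the work, as an engineer would, in place of code of your own. Each camera call takes 0.05 s, during which the arm holds its last target. There are 200 camera calls.

## Task

Check the dowel with the blue top: stand it in front of the open end of the wooden gauge and slide it, upright and along the table, in through the go gap between the green jaws and on until the no-go gap between the red jaws stops it, pressing lightly there for a moment. Let go and leave it standing inside the gauge against the red jaws. Leave the red-topped and yellow-topped dowels where they are.

Things in the scene. Friction and masses are not known exactly. Their poses are not given: they have to be found in the camera images.
- blue_mid (a point): The piece to check: wooden dowel piece standing upright, 32 mm diameter, 100 mm tall, about 60 g, top 20 mm painted blue. The point is its centre, on its axis, 50 mm above its foot; z runs along its axis; it is round, so yaw does not matter. Gripped 50 to 65 mm up, fingers clear the gauge.
- gauge: Rigid fixed U-shaped gauge, 24 mm tall, 120 wide, 175 long, no floor: the dowel slides on the table. Origin: on the table, middle of the open end; x points in along the centre line (push direction), z up. Plywood rails, inner faces y=+-42; green go jaws x=0 to 30, gap 50 wide; red no-go jaws x=100 to 125, gap 22 wide: they stop the dowel with its axis at x=88 (84 if off-centre). Back bar x=160.
- red_mid (a point): Leave alone: wooden dowel piece standing upright, 32 mm diameter, 100 mm tall, about 60 g, top 20 mm painted red. The point is its centre, on its axis, 50 mm above its foot; z runs along its axis; it is round, so yaw does not matter.
- yellow_mid (a point): Leave alone: wooden dowel piece standing upright, 32 mm diameter, 100 mm tall, about 60 g, top 20 mm painted yellow. The point is its centre, on its axis, 50 mm above its foot; z runs along its axis; it is round, so yaw does not matter.

How it is judged:
On the way, in this order (a step that is already met when the one before it is completed fails the run):
1. the blue-topped dowel stands upright, low, before the open end (x of blue_mid in the frame of gauge between -0.12 and -0.012 m and y of blue_mid in the frame of gauge between -0.035 and 0.035 m and height (world z) of blue_mid between 0.044 and 0.06 m and angle between blue_mid's own z axis and vertical below 0.17 rad), for 0.1 s.
2. it is upright in the go gap between the green jaws (x of blue_mid in the frame of gauge between 0.005 and 0.035 m and y of blue_mid in the frame of gauge between -0.012 and 0.012 m and height (world z) of blue_mid between 0.044 and 0.06 m and angle between blue_mid's own z axis and vertical below 0.17 rad), for 0.05 s.
3. past the go gap, it is pressed against the red no-go jaws, which stop it (x of blue_mid in the frame of gauge between 0.078 and 0.097 m and y of blue_mid in the frame of gauge between -0.012 and 0.012 m and height (world z) of blue_mid between 0.044 and 0.06 m and angle between blue_mid's own z axis and vertical below 0.17 rad and contact force between dowel_blue and gauge above 1 N), for 0.05 s.
At the end, for the whole second after the job is handed in: The blue-topped dowel stands upright (within 6 degrees), at rest and released, on the table inside the gauge: its axis within 16 mm of the centre line and 70 to 97 mm in from the open end, which is against the red jaws or within about 15 mm of them (x of blue_mid in the frame of gauge between 0.07 and 0.097 m and y of blue_mid in the frame of gauge between -0.016 and 0.016 m and height (world z) of blue_mid between 0.046 and 0.056 m and angle between blue_mid's own z axis and vertical below 0.1 rad and linear speed of dowel_blue below 0.02 m/s); the robot touches nothing.
It fails at once if the red-topped dowel is moved by more than 30 mm (distance of red_mid from where it was at the start of the episode above 0.03 m).
It fails at once if the yellow-topped dowel is moved by more than 30 mm (distance of yellow_mid from where it was at the start of the episode above 0.03 m).
It fails at once if the blue-topped dowel is put into the gauge from above (its foot between 14 and 22 mm over the table inside the frame) (x of blue_mid in the frame of gauge between 0 and 0.13 m and y of blue_mid in the frame of gauge between -0.03 and 0.03 m and height (world z) of blue_mid between 0.064 and 0.072 m).
It also fails if it takes over 56 s, if anything falls off the work surface, if the arm or the gripper's body presses on something with over 40 N, if the wrist force passes 120 N, or if a joint passes its speed limit or range.

## Working session

There is one attempt and no reset: what is moved stays moved. The work goes in short steps, Python scripts to look and compute and a tool call to move; the robot and the scene stay as the last step left them, time stands still between calls to the robot, and variables do not carry over. Pictures are saved under pics/ and viewed, at most 10 in all, crops included, and the job is handed in when it is done.

Besides the shell and the picture viewer there is one more tool, called after "Request:" as name(argument=value, ...) on one line, values as JSON. arm_command: Moves the arm, as the interface text tells. Its arguments: {"type":"object","properties":{"deltas":{"type":"array"}},"required":["deltas"]}

```bash
mkdir -p pics
python3 - <<'E'
from cell import arm
import cv2,numpy as np,pickle
d={}
for n in("scene","top"):
    c=arm.capture(n);d[n]=c;cv2.imwrite(f"pics/{n}0.png",c["img"][:,:,::-1])
    print(n,np.round(c["mtx"],1).tolist(),np.round(c["extrinsics"],3).tolist())
pickle.dump(d,open("c0.pkl","wb"))
s=arm.observe();print(s)
E
```

```text
scene [[477.4, 0.0, 252.2], [0.0, 477.4, 187.4], [0.0, 0.0, 1.0]] [[-0.632, 0.775, 0.003, 0.307], [0.636, 0.521, -0.57, -0.351], [-0.443, -0.358, -0.822, 1.267], [0.0, 0.0, 0.0, 1.0]]
top [[497.0, 0.0, 259.7], [0.0, 497.0, 198.5], [0.0, 0.0, 1.0]] [[0.007, -0.999, -0.032, 0.064], [-0.996, -0.004, -0.09, 0.564], [0.09, 0.032, -0.995, 1.046], [0.0, 0.0, 0.0, 1.0]]
{'t': 0.1, 'qpos': array([ 1.29645706,  0.33281597, -0.06468188,  1.46081573,  0.02160273,
        1.34987441, -0.08849801]), 'joint_vel': array([-3.20881319e-05, -2.09585501e-03, -4.46501974e-04, -2.44581335e-03,
       -6.34503954e-04,  1.09264062e-03,  1.02303766e-03]), 'effort': array([ 1.10793251e-03, -6.24549150e+01,  2.43635208e-02, -3.90718961e+01,
       -6.14911783e-02,  3.66338412e-02,  1.16138895e-04]), 'tool_pos': array([ 0.15559185, -0.60500729,  0.23284874]), 'tool_rot': array([-3.14037604e+00,  6.08170354e-05,  2.51743104e-01]), 'wrist_force': array([ 0.78790651, -0.25823215, -0.2096919 ]), 'moment': array([ 0.00965773, -0.00055711,  0.00114128]), 'gripper_force': 0.0, 'width': 0.9998209917143043}
```

View pics/top0.png

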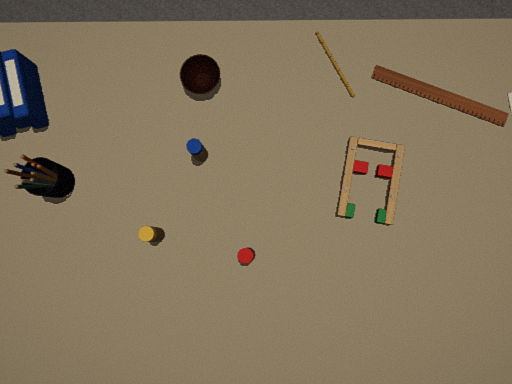

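View pics/scene0.png

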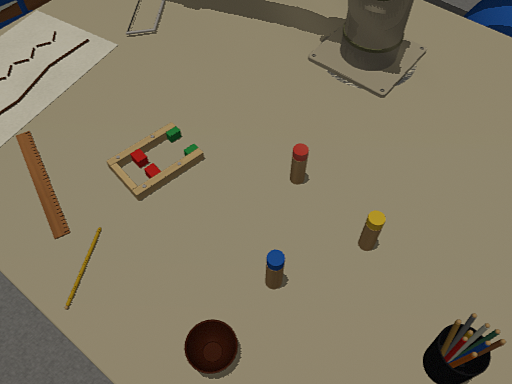

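Top view: blue dowel top at (195,147), red at (245,256), yellow at (148,234). The gauge is around (370,180), with its green open end (350,210)/(382,216) facing the robot and the red jaws at (361,167)/(385,172).

```bash
cat > h.py <<'E'
import cv2,numpy as np
HSV={'blue':((105,120,60),(125,255,255)),'red':((0,190,90),(4,255,255)),'red2':((175,190,90),(180,255,255)),'yellow':((20,170,120),(30,255,255)),'green':((50,100,40),(85,255,255))}
def mask(img,c):
    h=cv2.cvtColor(img,cv2.COLOR_RGB2HSV)
    m=cv2.inRange(h,*map(np.array,HSV[c]))
    if c=='red':m|=cv2.inRange(h,*map(np.array,HSV['red2']))
    return m
def ray(cam,uv,z):
    E=cam["extrinsics"];R=E[:3,:3];o=-R.T@E[:3,3]
    d=R.T@np.linalg.inv(cam["mtx"])@np.array([uv[0],uv[1],1.])
    return o+d*(z-o[2])/d[2]
def proj(cam,p):
    E=cam["extrinsics"];q=cam["mtx"]@(E[:3,:3]@np.asarray(p)+E[:3,3]);return q[:2]/q[2]
def blobs(cam,c,lo=25):
    cs,_=cv2.findContours(mask(cam["img"],c),cv2.RETR_EXTERNAL,cv2.CHAIN_APPROX_NONE)
    return [k for k in cs if cv2.contourArea(k)>lo]
E
python3 - <<'E'
import pickle,numpy as np,cv2
from h import *
d=pickle.load(open("c0.pkl","rb"))
for n in d:
  for c in('blue','red','yellow','green'):
    for k in blobs(d[n],c):
      M=cv2.moments(k);uv=(M['m10']/M['m00'],M['m01']/M['m00'])
      print(n,c,cv2.contourArea(k),np.round(uv,1),'z.1',np.round(ray(d[n],uv,.1),3),'z.024',np.round(ray(d[n],uv,.024),3))
im=d['top']['img'][125:235,325:420]
cv2.imwrite("pics/g.png",cv2.resize(im[:,:,::-1],None,fx=5,fy=5,interpolation=cv2.INTER_CUBIC))
E
```

```text
scene blue 66.5 [476.9 348.5] z.1 [0.594 0.532 0.1  ] z.024 [0.555 0.546 0.024]
scene blue 255.5 [274.9 259.4] z.1 [0.671 0.201 0.1  ] z.024 [0.639 0.181 0.024]
scene blue 907.0 [495.4  15.3] z.1 [-0.218  0.217  0.1  ] z.024 [-0.341  0.199  0.024]
scene blue 97.5 [14.1 15.2] z.1 [ 0.55  -0.718  0.1  ] z.024 [ 0.506 -0.833  0.024]
scene red 103.5 [151.9 170. ] z.1 [ 0.671 -0.1    0.1  ] z.024 [ 0.639 -0.151  0.024]
scene red 111.0 [138.  155.2] z.1 [ 0.662 -0.147  0.1  ] z.024 [ 0.63  -0.204  0.024]
scene red 31.5 [297. 151.] z.1 [0.455 0.09  0.1  ] z.024 [0.401 0.058 0.024]
scene yellow 122.5 [ 82.5 267.1] z.1 [ 0.888 -0.042  0.1  ] z.024 [ 0.879 -0.087  0.024]
scene yellow 170.0 [376.3 217.6] z.1 [0.489 0.292 0.1  ] z.024 [0.439 0.281 0.024]
scene green 80.5 [480.4 341.5] z.1 [0.581 0.532 0.1  ] z.024 [0.54  0.545 0.024]
scene green 64.0 [190.  148.6] z.1 [ 0.585 -0.08   0.1  ] z.024 [ 0.545 -0.129  0.024]
scene green 137.5 [173.2 134. ] z.1 [ 0.579 -0.133  0.1  ] z.024 [ 0.538 -0.187  0.024]
top blue 156.5 [193.8 145.8] z.1 [0.664 0.2   0.1  ] z.024 [0.679 0.212 0.024]
top blue 173.0 [  3.9 100.3] z.1 [0.76  0.598 0.1  ] z.024 [0.782 0.642 0.024]
top blue 958.0 [14.6 83.2] z.1 [0.796 0.577 0.1  ] z.024 [0.821 0.619 0.024]
top red 168.5 [245.2 255.4] z.1 [0.443 0.093 0.1  ] z.024 [0.442 0.097 0.024]
top red 132.5 [384.9 170.5] z.1 [ 0.615 -0.186  0.1  ] z.024 [ 0.626 -0.203  0.024]
top red 124.5 [360.4 166.5] z.1 [ 0.623 -0.137  0.1  ] z.024 [ 0.635 -0.15   0.024]
top yellow 156.5 [146.  233.2] z.1 [0.486 0.293 0.1  ] z.024 [0.488 0.313 0.024]
top green 91.5 [381.1 215.4] z.1 [ 0.525 -0.177  0.1  ] z.024 [ 0.529 -0.193  0.024]
top green 81.5 [350. 210.] z.1 [ 0.535 -0.116  0.1  ] z.024 [ 0.54  -0.127  0.024]
```

View pics/g.png

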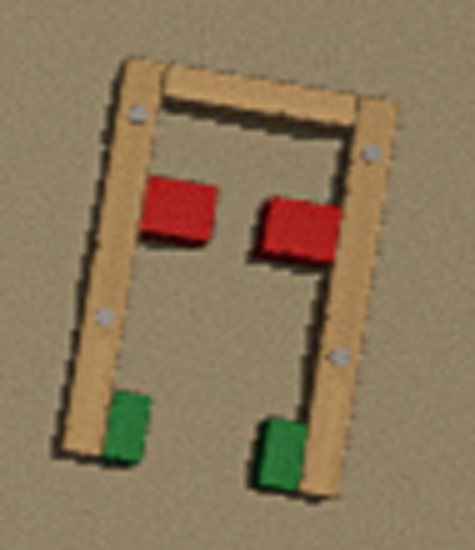

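Run:
```python
import pickle,numpy as np,cv2
from h import *
d=pickle.load(open("c0.pkl","rb"));c=d['top']
for q in((125,60),(398,102),(340,495),(62,452),(138,114),(371,153),(104,317),(340,357)):
  print(q,np.round(ray(c,((q[0]+.5)/5-.5+325,(q[1]+.5)/5-.5+125),.024),4))
# model check: gauge points projected to both cameras
o=np.array([.5345,-.160]);y=-.170
u=np.array([np.cos(y),np.sin(y)]);v=np.array([-u[1],u[0]]);g0=o-.015*u
print('origin',g0)
for n in d:
  im=d[n]['img'][:,:,::-1].copy();im=cv2.resize(im,None,fx=4,fy=4,interpolation=cv2.INTER_CUBIC)
  def P(x,yy,z): 
    p=proj(d[n],[*(g0+x*u+yy*v),z]);return tuple(int(round((t+.5)*4)) for t in p)
  for box in((0,175,-60,60),(0,30,25,42),(0,30,-42,-25),(100,125,11,42),(100,125,-42,-11)):
    a,b,e,f=[t/1000 for t in box]
    cv2.polylines(im,[np.array([P(a,e,.024),P(b,e,.024),P(b,f,.024),P(a,f,.024)])],True,(255,0,255),1)
  cx,cy=P(.0875,0,.024);im=im[max(cy-200,0):cy+200,max(cx-200,0):cx+200]
  cv2.imwrite(f"pics/o_{n}.png",im)
a,b=[cv2.imread(f"pics/o_{n}.png") for n in('top','scene')]
cv2.imwrite("pics/o.png",np.hstack([a,b]))
# dowel two-view midpoint for top-face+band centroid
```

```text
(125, 60) [ 0.7    -0.1276  0.024 ]
(398, 102) [ 0.6816 -0.2449  0.024 ]
(340, 495) [ 0.5115 -0.2172  0.024 ]
(62, 452) [ 0.5292 -0.0992  0.024 ]
(138, 114) [ 0.6763 -0.133   0.024 ]
(371, 153) [ 0.6593 -0.2329  0.024 ]
(104, 317) [ 0.5876 -0.1176  0.024 ]
(340, 357) [ 0.5707 -0.2182  0.024 ]
origin [ 0.51971623 -0.15746226]
```

View pics/o.png

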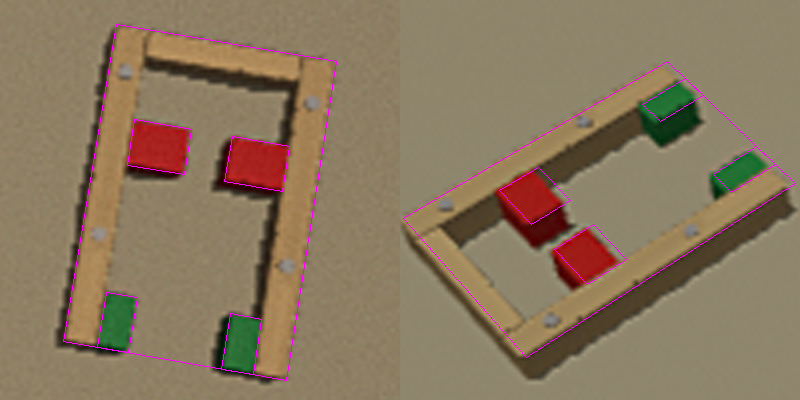

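Top overlay fits to under a pixel: the gauge origin is (0.520, -0.158) with yaw about -0.165. Blue is at about (0.667, 0.201), and both views agree within the calibration error. Moving towards it high up, turning the tool so the fingers close across the gauge.

Request:
arm_command(deltas=[{"slide":[0.3,0.5,0],"turn":[0,0,-0.07],"claw":0},{"slide":[0.63,1,0],"turn":[0,0,-0.13],"claw":0},{"slide":[0.63,1,0],"turn":[0,0,-0.2],"claw":0},{"slide":[0.63,1,0],"turn":[0,0,-0.265],"claw":0}])

```text
t: 0.43
tool_pos: [0.2094, -0.5222, 0.2336]
tool_rot: [-3.14, -0.001, -0.164]
wrist_force: [-0.6, -0.8, 0.9]
width: 0.997
gripper_force: 0.0
```

Request:
arm_command(deltas=[{"slide":[0.3,0.5,0],"turn":[0,0,0],"claw":0},{"slide":[0.63,1,0],"turn":[0,0,0],"claw":0},{"slide":[0.63,1,0],"turn":[0,0,0],"claw":0}])

```text
t: 0.68
tool_pos: [0.2604, -0.4405, 0.2334]
tool_rot: [-3.14, -0.001, -0.159]
wrist_force: [1.1, -1.1, 0.6]
width: 1.0
gripper_force: 0.0
```

Request:
arm_command(deltas=[{"slide":[0.3,0.5,0],"turn":[0,0,0],"claw":0},{"slide":[0.63,1,0],"turn":[0,0,0],"claw":0},{"slide":[0.63,1,0],"turn":[0,0,0],"claw":0}])

```text
t: 0.93
tool_pos: [0.3105, -0.3601, 0.2336]
tool_rot: [-3.14, -0.001, -0.158]
wrist_force: [0.1, -1.0, -0.3]
width: 1.0
gripper_force: 0.0
```

Request:
arm_command(deltas=[{"slide":[0.3,0.5,0],"turn":[0,0,0],"claw":0},{"slide":[0.63,1,0],"turn":[0,0,0],"claw":0},{"slide":[0.63,1,0],"turn":[0,0,0],"claw":0}])

```text
t: 1.18
tool_pos: [0.3605, -0.28, 0.2337]
tool_rot: [-3.14, -0.001, -0.158]
wrist_force: [0.8, -0.3, 0.5]
width: 0.997
gripper_force: 0.0
```

Tracks well. Remaining to a point above blue: (+0.307, +0.481).

Request:
arm_command(deltas=[{"slide":[0.3,0.5,0],"turn":[0,0,0],"claw":0},{"slide":[0.63,1,0],"turn":[0,0,0],"claw":0},{"slide":[0.63,1,0],"turn":[0,0,0],"claw":0}])

```text
t: 1.43
tool_pos: [0.4106, -0.1997, 0.2338]
tool_rot: [-3.14, -0.001, -0.157]
wrist_force: [-0.0, 1.0, -0.0]
width: 1.003
gripper_force: 0.0
```

Request:
arm_command(deltas=[{"slide":[0.3,0.5,0],"turn":[0,0,0],"claw":0},{"slide":[0.63,1,0],"turn":[0,0,0],"claw":0},{"slide":[0.63,1,0],"turn":[0,0,0],"claw":0}])

```text
t: 1.68
tool_pos: [0.4606, -0.1194, 0.2338]
tool_rot: [-3.14, -0.001, -0.158]
wrist_force: [-0.2, 0.4, 0.6]
width: 1.003
gripper_force: 0.0
```

Request:
arm_command(deltas=[{"slide":[0.3,0.5,0],"turn":[0,0,0],"claw":0},{"slide":[0.63,1,0],"turn":[0,0,0],"claw":0},{"slide":[0.63,1,0],"turn":[0,0,0],"claw":0}])

```text
t: 1.93
tool_pos: [0.5105, -0.0392, 0.2337]
tool_rot: [-3.139, -0.001, -0.158]
wrist_force: [-0.2, 0.4, 0.4]
width: 1.0
gripper_force: 0.0
```

Request:
arm_command(deltas=[{"slide":[0.3,0.5,0],"turn":[0,0,0],"claw":0},{"slide":[0.63,1,0],"turn":[0,0,0],"claw":0},{"slide":[0.63,1,0],"turn":[0,0,0],"claw":0}])

```text
t: 2.18
tool_pos: [0.5604, 0.0408, 0.2333]
tool_rot: [-3.138, 0.0, -0.159]
wrist_force: [-0.8, 0.9, 0.4]
width: 1.001
gripper_force: 0.0
```

Request:
arm_command(deltas=[{"slide":[0.3,0.5,0],"turn":[0,0,0],"claw":0},{"slide":[0.65,1,0],"turn":[0,0,0],"claw":0},{"slide":[0.65,1,0],"turn":[0,0,0],"claw":0}])

```text
t: 2.43
tool_pos: [0.6119, 0.1205, 0.2327]
tool_rot: [-3.138, 0.001, -0.159]
wrist_force: [0.4, 0.9, 1.1]
width: 1.0
gripper_force: 0.0
```

Request:
arm_command(deltas=[{"slide":[0.3,0.5,0],"turn":[0,0,0],"claw":0},{"slide":[0.65,1,0],"turn":[0,0,0],"claw":0},{"slide":[0.65,1,0],"turn":[0,0,0],"claw":0},{"slide":[0.65,1,0],"turn":[0,0,0],"claw":0}])

```text
t: 2.77
tool_pos: [0.6629, 0.1989, 0.2318]
tool_rot: [-3.14, 0.003, -0.159]
wrist_force: [-0.6, 0.2, -0.4]
width: 0.997
gripper_force: 0.0
```

Run:
```python
from cell import arm
import cv2,numpy as np
from h import *
print(arm.observe()['tool_pos'],arm.observe()['tool_rot'])
c=arm.capture("wrist")
for k in blobs(c,'blue'):
  (x,y),r=cv2.minEnclosingCircle(k);print((x,y),r,cv2.contourArea(k),ray(c,(x,y),.1))
cv2.imwrite("pics/w.png",c["img"][:,:,::-1])
```

```text
[0.66286696 0.19891229 0.23181673] [-3.13988677e+00  2.91213947e-03 -1.59286688e-01]
(252.1144561767578, 180.58433532714844) 15.727225303649902 681.5 [0.66863972 0.19881278 0.1       ]
```

View pics/w.png

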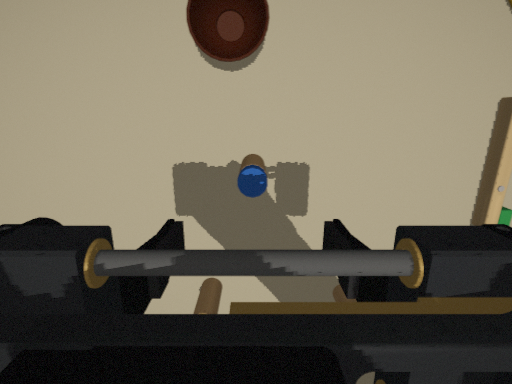

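The wrist view shows the dowel between the fingers at (252,181), giving (0.669, 0.199), which agrees. Descend 180 mm and grip.

Request:
arm_command(deltas=[{"slide":[0.06,0.01,-0.4],"turn":[0,0,0],"claw":0},{"slide":[0.06,0.01,-0.8],"turn":[0,0,0],"claw":0},{"slide":[0.06,0.01,-1],"turn":[0,0,0],"claw":0},{"slide":[0.06,0.01,-1],"turn":[0,0,0],"claw":0}])

```text
t: 3.15
tool_pos: [0.6659, 0.1925, 0.149]
tool_rot: [3.137, 0.006, -0.166]
wrist_force: [0.2, -0.7, 0.6]
width: 0.999
gripper_force: 0.0
```

Request:
arm_command(deltas=[{"slide":[0,0,-0.3],"turn":[0,0,0],"claw":0},{"slide":[0,0,-0.6],"turn":[0,0,0],"claw":0},{"slide":[0,0,-0.8],"turn":[0,0,0],"claw":0},{"slide":[0,0,-1],"turn":[0,0,0],"claw":0},{"slide":[0,0,-1],"turn":[0,0,0],"claw":0}])

```text
t: 3.57
tool_pos: [0.6668, 0.1935, 0.0718]
tool_rot: [3.139, 0.003, -0.166]
wrist_force: [-0.5, -0.5, 0.2]
width: 0.999
gripper_force: 0.0
```

Request:
arm_command(deltas=[{"slide":[0,0,-0.12],"turn":[0,0,0],"claw":0},{"slide":[0,0,-0.24],"turn":[0,0,0],"claw":0},{"slide":[0,0,-0.24],"turn":[0,0,0],"claw":0}])

```text
t: 3.82
tool_pos: [0.6675, 0.1949, 0.0535]
tool_rot: [3.141, 0.001, -0.165]
wrist_force: [-0.5, 0.5, -0.8]
width: 0.999
gripper_force: 0.0
```

Request:
arm_command(deltas=[{"slide":[0,0.04,-0.01],"turn":[0,0,0],"claw":0},{"slide":[0,0.04,-0.01],"turn":[0,0,0],"claw":0},{"slide":[0,0.04,-0.01],"turn":[0,0,0],"claw":0.4},{"slide":[0,0.04,-0.01],"turn":[0,0,0],"claw":0.5},{"slide":[0,0.04,-0.01],"turn":[0,0,0],"claw":0.6},{"slide":[0,0.04,-0.01],"turn":[0,0,0],"claw":0.8},{"slide":[0,0.04,-0.01],"turn":[0,0,0],"claw":1},{"slide":[0,0.04,-0.01],"turn":[0,0,0],"claw":1},{"slide":[0,0.04,-0.01],"turn":[0,0,0],"claw":1},{"slide":[0,0.04,-0.01],"turn":[0,0,0],"claw":1},{"slide":[0,0.04,-0.01],"turn":[0,0,0],"claw":1}])

```text
t: 4.73
tool_pos: [0.6677, 0.1987, 0.0535]
tool_rot: [3.141, 0.0, -0.165]
wrist_force: [0.7, -0.7, 0.4]
width: 0.402
gripper_force: 0.3
```

Request:
arm_command(deltas=[{"slide":[0,0,0],"turn":[0,0,0],"claw":1},{"slide":[0,0,0],"turn":[0,0,0],"claw":1},{"slide":[0,0,0],"turn":[0,0,0],"claw":1},{"slide":[0,0,0],"turn":[0,0,0],"claw":1},{"slide":[0,0,0],"turn":[0,0,0],"claw":1}])

```text
t: 5.15
tool_pos: [0.6678, 0.1987, 0.0536]
tool_rot: [3.142, -0.0, -0.165]
wrist_force: [-0.4, 0.7, -0.5]
width: 0.36
gripper_force: 30.0
```

Gripped (31 mm opening, 30 N). Lift 40 mm and carry to the point in front of the open end.

Request:
arm_command(deltas=[{"slide":[0,0,0.25],"turn":[0,0,0],"claw":1},{"slide":[0,0,0.5],"turn":[0,0,0],"claw":1},{"slide":[0,0,0.5],"turn":[0,0,0],"claw":1}])

```text
t: 5.4
tool_pos: [0.6695, 0.1996, 0.0977]
tool_rot: [-3.139, -0.005, -0.165]
wrist_force: [0.2, 0.3, 1.2]
width: 0.359
gripper_force: 30.0
```

Request:
arm_command(deltas=[{"slide":[-0.1,-0.3,0],"turn":[0,0,0],"claw":1},{"slide":[-0.2,-0.6,0],"turn":[0,0,0],"claw":1},{"slide":[-0.3,-1,0],"turn":[0,0,0],"claw":1}])

```text
t: 5.65
tool_pos: [0.6428, 0.1201, 0.0932]
tool_rot: [-3.141, 0.001, -0.161]
wrist_force: [0.9, -1.3, -0.8]
width: 0.361
gripper_force: 30.0
```

Request:
arm_command(deltas=[{"slide":[-0.1,-0.3,0],"turn":[0,0,0],"claw":1},{"slide":[-0.2,-0.6,0],"turn":[0,0,0],"claw":1},{"slide":[-0.3,-1,0],"turn":[0,0,0],"claw":1}])

```text
t: 5.9
tool_pos: [0.6189, 0.0391, 0.0933]
tool_rot: [-3.141, 0.0, -0.163]
wrist_force: [0.0, -0.4, -0.4]
width: 0.362
gripper_force: 30.0
```

Request:
arm_command(deltas=[{"slide":[-0.2,-0.3,0],"turn":[0,0,0],"claw":1},{"slide":[-0.45,-0.55,0],"turn":[0,0,0],"claw":1},{"slide":[-0.66,-0.78,0],"turn":[0,0,0],"claw":1}])

```text
t: 6.15
tool_pos: [0.5656, -0.0255, 0.093]
tool_rot: [3.141, 0.001, -0.166]
wrist_force: [0.0, -0.3, -0.3]
width: 0.361
gripper_force: 30.0
```

Request:
arm_command(deltas=[{"slide":[-0.2,-0.3,0],"turn":[0,0,0],"claw":1},{"slide":[-0.45,-0.55,0],"turn":[0,0,0],"claw":1},{"slide":[-0.66,-0.78,0],"turn":[0,0,0],"claw":1}])

```text
t: 6.4
tool_pos: [0.5126, -0.0876, 0.0932]
tool_rot: [3.141, 0.0, -0.165]
wrist_force: [-0.1, -0.2, -0.8]
width: 0.364
gripper_force: 30.0
```

Request:
arm_command(deltas=[{"slide":[-0.2,-0.3,0],"turn":[0,0,0],"claw":1},{"slide":[-0.45,-0.55,0],"turn":[0,0,0],"claw":1},{"slide":[-0.66,-0.78,0],"turn":[0,0,0],"claw":1},{"slide":[-0.66,-0.78,0],"turn":[0,0,0],"claw":1},{"slide":[-0.66,-0.78,0],"turn":[0,0,0],"claw":1}])

```text
t: 6.82
tool_pos: [0.4606, -0.1498, 0.0935]
tool_rot: [3.141, 0.0, -0.167]
wrist_force: [0.9, -0.0, -0.4]
width: 0.358
gripper_force: 30.0
```

Run:
```python
from cell import arm
import cv2,numpy as np
from h import *
g0=np.array([.520,-.158]);y=-.165;u=np.array([np.cos(y),np.sin(y)]);v=np.array([-u[1],u[0]])
s=arm.observe();p=s['tool_pos'];d=p[:2]-g0
print(p,s['tool_rot'],s['gripper_force'],'tcp in gauge',d@u,d@v)
for n in('top','scene'):
  c=arm.capture(n);im=c["img"][:,:,::-1].copy()
  cv2.imwrite(f"pics/{n}1.png",im)
  for col in('blue','red','yellow'):
    for k in blobs(c,col,60):
      M=cv2.moments(k);uv=(M['m10']/M['m00'],M['m01']/M['m00']);print(n,col,np.round(uv),np.round(ray(c,uv,.1),3))
a,b=[cv2.imread(f"pics/{n}1.png") for n in('top','scene')]
cv2.imwrite("pics/c1.png",np.hstack([a[100:350,230:480],b[60:310,60:310]]).repeat(1,0))
```

```text
[ 0.46055449 -0.1497825   0.09350183] [ 3.14065305e+00  1.85231650e-05 -1.67278935e-01] 30.021434258669615 tcp in gauge -0.05998788366501857 -0.0016581662024646518
top blue [  4. 100.] [0.761 0.598 0.1  ]
top blue [15. 84.] [0.795 0.577 0.1  ]
top red [245. 255.] [0.443 0.092 0.1  ]
top red [385. 171.] [ 0.615 -0.186  0.1  ]
top red [360. 166.] [ 0.623 -0.137  0.1  ]
top yellow [146. 233.] [0.486 0.292 0.1  ]
scene blue [476. 349.] [0.596 0.531 0.1  ]
scene blue [494.  15.] [-0.217  0.213  0.1  ]
scene blue [16. 14.] [ 0.544 -0.719  0.1  ]
scene red [152. 170.] [ 0.671 -0.1    0.1  ]
scene red [138. 155.] [ 0.663 -0.147  0.1  ]
scene yellow [ 82. 267.] [ 0.888 -0.042  0.1  ]
scene yellow [376. 218.] [0.489 0.292 0.1  ]
```

View pics/c1.png

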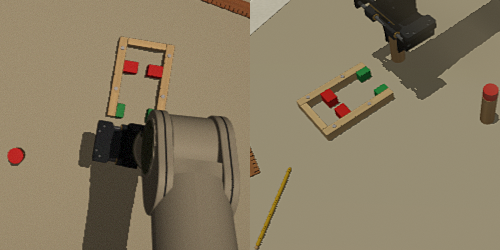

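Dowel is still held, with its foot just before the green jaws (scene crop ~ (397,55)), on the centre line within 2 mm. Red and yellow haven't moved. Lower to the table.

Request:
arm_command(deltas=[{"slide":[0,0.02,-0.25],"turn":[0,0,0],"claw":1},{"slide":[0,0.02,-0.4],"turn":[0,0,0],"claw":1},{"slide":[0,0.02,-0.48],"turn":[0,0,0],"claw":1},{"slide":[0,0.02,-0.49],"turn":[0,0,0],"claw":1},{"slide":[0,0.02,-0.49],"turn":[0,0,0],"claw":1},{"slide":[0,0.02,-0.49],"turn":[0,0,0],"claw":1}])

```text
t: 7.42
tool_pos: [0.4616, -0.1466, 0.0544]
tool_rot: [-3.141, 0.0, -0.164]
wrist_force: [-1.1, -0.8, -1.1]
width: 0.364
gripper_force: 30.0
```

Request:
arm_command(deltas=[{"slide":[0.12,-0.02,0],"turn":[0,0,0],"claw":1},{"slide":[0.25,-0.04,0],"turn":[0,0,0],"claw":1},{"slide":[0.37,-0.06,0],"turn":[0,0,0],"claw":1},{"slide":[0.5,-0.08,0],"turn":[0,0,0],"claw":1},{"slide":[0.62,-0.1,0],"turn":[0,0,0],"claw":1},{"slide":[0.74,-0.12,0],"turn":[0,0,0],"claw":1},{"slide":[0.86,-0.14,0],"turn":[0,0,0],"claw":1},{"slide":[0.92,-0.15,0],"turn":[0,0,0],"claw":1},{"slide":[0.98,-0.16,0],"turn":[0,0,0],"claw":1},{"slide":[0.98,-0.16,0],"turn":[0,0,0],"claw":1}])

```text
t: 8.25
tool_pos: [0.5405, -0.1597, 0.0543]
tool_rot: [-3.141, -0.0, -0.164]
wrist_force: [-0.0, -0.4, -1.7]
width: 0.362
gripper_force: 30.0
```

Gauge frame x=0.0205, y≈+0.002: in the go gap. On towards the red jaws.

Request:
arm_command(deltas=[{"slide":[0.12,-0.03,0],"turn":[0,0,0],"claw":1},{"slide":[0.25,-0.05,0],"turn":[0,0,0],"claw":1},{"slide":[0.37,-0.075,0],"turn":[0,0,0],"claw":1},{"slide":[0.5,-0.1,0],"turn":[0,0,0],"claw":1},{"slide":[0.6,-0.12,0],"turn":[0,0,0],"claw":1},{"slide":[0.67,-0.13,0],"turn":[0,0,0],"claw":1},{"slide":[0.7,-0.135,0],"turn":[0,0,0],"claw":1},{"slide":[0.7,-0.135,0],"turn":[0,0,0],"claw":1}])

```text
t: 8.92
tool_pos: [0.5959, -0.1704, 0.0543]
tool_rot: [-3.141, 0.0, -0.164]
wrist_force: [-1.0, -0.3, -0.4]
width: 0.358
gripper_force: 30.0
```

Request:
arm_command(deltas=[{"slide":[0.02,-0.004,0],"turn":[0,0,0],"claw":1},{"slide":[0.04,-0.007,0],"turn":[0,0,0],"claw":1},{"slide":[0.06,-0.01,0],"turn":[0,0,0],"claw":1},{"slide":[0.06,-0.01,0],"turn":[0,0,0],"claw":1}])

```text
t: 9.25
tool_pos: [0.6007, -0.1713, 0.0545]
tool_rot: [3.141, -0.0, -0.164]
wrist_force: [-0.2, 0.2, 0.2]
width: 0.358
gripper_force: 30.0
```

Request:
arm_command(deltas=[{"slide":[0.02,-0.003,0],"turn":[0,0,0],"claw":1},{"slide":[0.04,-0.007,0],"turn":[0,0,0],"claw":1},{"slide":[0.04,-0.007,0],"turn":[0,0,0],"claw":1},{"slide":[0.04,-0.007,0],"turn":[0,0,0],"claw":1}])

```text
t: 9.58
tool_pos: [0.6038, -0.1719, 0.0544]
tool_rot: [3.142, -0.0, -0.164]
wrist_force: [-0.1, 0.8, 0.2]
width: 0.363
gripper_force: 30.0
```

Request:
arm_command(deltas=[{"slide":[0.01,-0.002,0],"turn":[0,0,0],"claw":1},{"slide":[0.02,-0.003,0],"turn":[0,0,0],"claw":1},{"slide":[0.02,-0.003,0],"turn":[0,0,0],"claw":1},{"slide":[0.02,-0.003,0],"turn":[0,0,0],"claw":1}])

```text
t: 9.92
tool_pos: [0.6054, -0.1721, 0.0544]
tool_rot: [3.142, -0.0, -0.164]
wrist_force: [-0.4, -0.4, -1.2]
width: 0.36
gripper_force: 30.0
```

Request:
arm_command(deltas=[{"slide":[0.02,-0.003,0],"turn":[0,0,0],"claw":1},{"slide":[0.02,-0.003,0],"turn":[0,0,0],"claw":1},{"slide":[0.02,-0.003,0],"turn":[0,0,0],"claw":1}])

```text
t: 10.17
tool_pos: [0.607, -0.1723, 0.0544]
tool_rot: [3.142, -0.0, -0.164]
wrist_force: [-0.3, 0.2, -0.7]
width: 0.362
gripper_force: 30.0
```

Request:
arm_command(deltas=[{"slide":[0.02,-0.003,0],"turn":[0,0,0],"claw":1},{"slide":[0.02,-0.003,0],"turn":[0,0,0],"claw":1},{"slide":[0.02,-0.003,0],"turn":[0,0,0],"claw":1}])

```text
t: 10.42
tool_pos: [0.6086, -0.1726, 0.0544]
tool_rot: [3.142, -0.0, -0.164]
wrist_force: [0.3, 0.9, -1.5]
width: 0.36
gripper_force: 30.0
```

Request:
arm_command(deltas=[{"slide":[0.015,-0.002,0],"turn":[0,0,0],"claw":1},{"slide":[0.015,-0.002,0],"turn":[0,0,0],"claw":1},{"slide":[0.015,-0.002,0],"turn":[0,0,0],"claw":1}])

```text
t: 10.67
tool_pos: [0.6096, -0.1728, 0.0543]
tool_rot: [3.141, 0.0, -0.165]
wrist_force: [-1.1, 0.4, -1.2]
width: 0.361
gripper_force: 30.0
```

Request:
arm_command(deltas=[{"slide":[0.015,-0.002,0],"turn":[0,0,0],"claw":1},{"slide":[0.015,-0.002,0],"turn":[0,0,0],"claw":1},{"slide":[0.015,-0.002,0],"turn":[0,0,0],"claw":1}])

```text
t: 10.92
tool_pos: [0.6103, -0.1731, 0.0541]
tool_rot: [3.141, 0.001, -0.165]
wrist_force: [-3.8, -0.4, 1.0]
width: 0.361
gripper_force: 30.0
```

Contact: -3.8 N along the push. Press a touch more, hold, and check.

Request:
arm_command(deltas=[{"slide":[0.008,-0.001,0],"turn":[0,0,0],"claw":1},{"slide":[0.008,-0.001,0],"turn":[0,0,0],"claw":1},{"slide":[0.008,-0.001,0],"turn":[0,0,0],"claw":1},{"slide":[0.008,-0.001,0],"turn":[0,0,0],"claw":1}])

```text
t: 11.25
tool_pos: [0.6106, -0.1731, 0.0541]
tool_rot: [3.141, 0.002, -0.165]
wrist_force: [-7.5, -0.1, 2.6]
width: 0.36
gripper_force: 30.0
```

Firm stop at 7.5 N. Ease back about 1 mm, open, and lift away.

Request:
arm_command(deltas=[{"slide":[-0.015,0.002,0],"turn":[0,0,0],"claw":1},{"slide":[-0.015,0.002,0],"turn":[0,0,0],"claw":1},{"slide":[-0.015,0.002,0],"turn":[0,0,0],"claw":0.55},{"slide":[-0.015,0.002,0],"turn":[0,0,0],"claw":0.4},{"slide":[-0.015,0.002,0],"turn":[0,0,0],"claw":0.2},{"slide":[-0.015,0.002,0],"turn":[0,0,0],"claw":0},{"slide":[-0.015,0.002,0],"turn":[0,0,0],"claw":0},{"slide":[-0.015,0.002,0],"turn":[0,0,0],"claw":0},{"slide":[-0.015,0.002,0],"turn":[0,0,0],"claw":0},{"slide":[-0.015,0.002,0],"turn":[0,0,0],"claw":0},{"slide":[-0.015,0.002,0],"turn":[0,0,0],"claw":0},{"slide":[-0.015,0.002,0],"turn":[0,0,0],"claw":0}])

```text
t: 12.25
tool_pos: [0.6104, -0.1729, 0.0544]
tool_rot: [3.141, -0.0, -0.164]
wrist_force: [-0.6, 0.7, -0.1]
width: 0.977
gripper_force: 0.0
```

Request:
arm_command(deltas=[{"slide":[0,0,0.2],"turn":[0,0,0],"claw":0},{"slide":[0,0,0.4],"turn":[0,0,0],"claw":0},{"slide":[0,0,0.7],"turn":[0,0,0],"claw":0},{"slide":[0,0,1],"turn":[0,0,0],"claw":0}])

```text
t: 12.58
tool_pos: [0.61, -0.1727, 0.1348]
tool_rot: [-3.141, 0.001, -0.164]
wrist_force: [1.1, -0.7, 0.1]
width: 1.004
gripper_force: 0.0
```

Request:
arm_command(deltas=[{"slide":[0,0,0.5],"turn":[0,0,0],"claw":0},{"slide":[0,0,1],"turn":[0,0,0],"claw":0},{"slide":[0,0,1],"turn":[0,0,0],"claw":0},{"slide":[0,0,1],"turn":[0,0,0],"claw":0}])

```text
t: 12.92
tool_pos: [0.6117, -0.1729, 0.2172]
tool_rot: [3.141, -0.005, -0.164]
wrist_force: [-0.3, -0.1, -1.2]
width: 1.0
gripper_force: 0.0
```

Run:
```python
from cell import arm
import cv2,numpy as np
from h import *
g0=np.array([.520,-.158]);y=-.165;u=np.array([np.cos(y),np.sin(y)]);v=np.array([-u[1],u[0]])
im=[]
for n in('wrist','scene'):
  c=arm.capture(n);im.append(c["img"][:,:,::-1])
  for k in blobs(c,'blue',60):
    M=cv2.moments(k);uv=(M['m10']/M['m00'],M['m01']/M['m00']);p=ray(c,uv,.097);d=p[:2]-g0
    print(n,np.round(uv),np.round(p,3),'gauge',np.round([d@u,d@v],4))
cv2.imwrite("pics/end.png",cv2.resize(np.hstack(im),(800,300)))
```

```text
wrist [254. 192.] [ 0.609 -0.174  0.097] gauge [ 0.0908 -0.0006]
scene [476. 349.] [0.595 0.531 0.097] gauge [-0.0394  0.6924]
scene [149. 136.] [ 0.613 -0.169  0.097] gauge [0.0932 0.0044]
scene [494.  15.] [-0.222  0.212  0.097] gauge [-0.7928  0.2429]
scene [16. 14.] [ 0.543 -0.724  0.097] gauge [ 0.1157 -0.5546]
```

View pics/end.png

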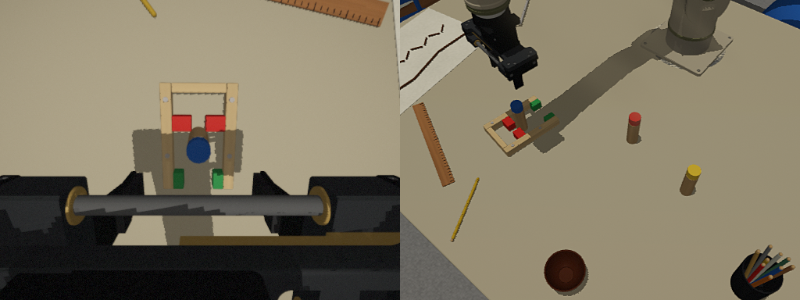

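The dowel stands upright in the gauge against the red jaws (wrist view (198,150)), about 0.5 mm off the centre line. The gripper is clear, and red and yellow are in place.

```bash
python3 -c "
from cell import arm
print(arm.sign_off())"
```

```text
the job is handed in; nothing more can be done
None
```

The blue-topped dowel went through the green go gap and was stopped by the red no-go jaws (pressed at about 7.5 N); it is released, standing upright against them, red and yellow were not moved, and the job is handed in (no verdict was returned).

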